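# Put the yellow labelling tape on its stand

### The job

Put the loose yellow roll of labelling tape on the empty post of the blue tape stand, the post through its core, lying flat on the stand's base. Leave the red roll where it lies and the white roll on its own post.

Things in the scene. Friction and masses are not known exactly. Their poses are not given: they have to be found in the camera images.
- tape_yellow: yellow roll of labelling tape with a brown cardboard core, lying flat on the worktop: 60 mm outside diameter, open hole of 32 mm diameter right through, 19 mm high, 50 g. Origin at the centre of its underside, z up along the hole. Its outside is rigid and can be gripped across. Mind the shelf over the back of the bench: its front edge is 0.62 m ahead of the robot, 0.43 m above the worktop.
- tape_red: red roll of the same size, lying flat on the worktop; to be left alone. Origin at the centre of its underside.
- tape_white: white roll of the same size, on the other post of the stand; to be left there. Origin at the centre of its underside.
- empty_post (a point): foot of the stand's empty post, on its axis at the base's top face, 14 mm above the worktop; z up, y points away from the white roll's post, 110 mm off. The stand, turned any way and immovable, is a blue slab 90 x 200 x 14 mm (long along y, centre at y = -55 mm) with two upright steel posts, 10 mm thick, round-tipped, 60 mm high above the base.
Not all that is in view belongs to the job. Of the things shaped like the part that bears empty_post, the blue one is meant.

How it is judged:
By the outcome, as a careful person would: the job done as asked, in the order asked, and still so for the second after the job is handed in, with the robot touching nothing.
It also fails if it takes over 40 s, if anything falls off the work surface, if the arm or the gripper's body presses on something with over 40 N, if the wrist force passes 120 N, or if a joint passes its speed limit or range.

### The arm

A 7-joint arm with a two-finger parallel gripper is mounted at the origin on a cart in front of the work surface, level with it; the furniture and walls round the work are solid. World frame = base frame: x ahead of the robot, y to its left, z up, the work surface at z = 0. Lengths are in m, angles in rad, forces in N, time in s.
With the tool pointing down it reaches from about 0.425 to 0.95 m from the base axis. Payload 4.7 kg.
Tool frame: the origin (TCP) lies midway between the tips of the shut fingers; the grasp point (between the pads) lies 19 mm behind it (arm.grip_depth is the distance from the TCP to the grasp point, in m); z points along the fingers, y is the line along which they close (so a half turn about z gives the same grasp; the last joint's range is limited). The gripper opens to 87 mm and grips with 3 to 60 N. Pads are 19 mm wide; open, the fingers measure 117 mm over their backs; the gripper's body (75 mm by 190 mm) begins 51 mm behind the grasp point.
Start: joints at [1.265, 0.469, -0.049, 1.532, 0.024, 1.141, -0.082], TCP at [0.185, -0.649, 0.223] pointing down, gripper open.
Joint ranges: [-2.59, 2.59], [-0.33, 1.99], [-1.39, 1.29], [0.1, 2.45], [-1.04, 4.18], [0.21, 1.99], [-2.66, 2.66]. Speed limits (rad/s): [2.57, 2.57, 3.14, 3.14, 3.14, 3.14, 3.14].

### API

Orientations are given as a rotation vector (axis times angle).
In Python, from rig import arm, camera, camera_params gives the robot as it stands.
- The arm moves only by the shell command python3 -m creep 'ROWS' [FORCE]. ROWS is JSON, a list of rows, each a list of 3 entries, a list of its own where there are three numbers: the turn, a rotation vector about the tool's x, y, z in degrees, then the shift along the tool's x, y, z in mm, then the opening, from 0 (shut) to 1 (fully open). In form: [[[wx, wy, wz], [dx, dy, dz], jaw], ...]. A call has 1 to 5 rows; each row is the pose to reach, as a shift and turn from the pose commanded when the call began, along the tool's axes at that moment; what a row does not reach only later rows make up. A row lasts 1/8 s, in which the tool goes at most 62.5 mm and 10.7 degrees, less where a joint would pass 70% of its speed; a pose out of reach is approached as far as the arm can. A call with a gripper value outside its range is refused whole. The fingers move at their own pace and stop on an object; FORCE is the grip in N (left out, the last holds). Time passes only in rows, so rows that repeat a pose let the fingers close. It gives the time, the measured TCP pose, the force, the opening and the grip force at its end, in the units of the state.
- arm.read_state(): the state, without advancing time (a new reading comes with each control period).
- camera(name): name is "scene" or "top" or "wrist"; returns the picture (480x640x3 uint8, red, green, blue); there is no depth.
- camera_params(name): a dict with "mtx" (3x3 intrinsics, pixels), "pose" (4x4, takes a point from camera to world coordinates); the wrist camera has in their place "tool_from_camera" (4x4, takes a point from camera to tool coordinates, whose origin is the TCP and whose axes are the flange's). Camera axes: x right, y up, looking along -z (the intrinsics and any distortion apply to the point x, -y, -z); pixel columns grow to the right and rows downward; lengths in m; the calibration is good to about 2 mm. The wrist camera is an equidistant fisheye: a pixel r from the principal point sees the ray r / f radians off the axis. A picture is of the moment at which its call begins: read the wrist's pose just before it. camera_params takes no time and is no camera call.
- arm.job_done(): hands the job in; it is judged then, once.
The state is a dict: "t": time; "qpos": joint angles; "qvel": joint speeds; "effort": joint torques, N m; "tool_pos": TCP position; "ee_rot": TCP orientation; "ft_force": force on the tool from outside, world axes, zero at the start; "moment": the same for the moment, N m; "grip_width": finger opening in m; "gripper_force": force on a finger pad.
Only numpy, scipy, OpenCV 4.12 (cv2) and the standard library are available. Lean on these libraries where they do the work, as an engineer would, in place of code of your own. Each camera call takes 0.05 s, during which the arm holds its last target. There are 200 camera calls.

## Working session

There is one attempt and no reset: what is moved stays moved. The work goes in short steps, Python scripts to look and compute and a shell command to move; the robot and the scene stay as the last step left them, time stands still between calls to the robot, and variables do not carry over. Pictures are saved under pics/ and viewed, at most 10 in all, crops included, and the job is handed in when it is done.

```bash
mkdir -p pics; ls
python3 - <<'E'
from rig import arm,camera,camera_params
import cv2,numpy as np
np.set_printoptions(precision=4,suppress=True)
s=arm.read_state();print(s['t'],s['tool_pos'],s['ee_rot'])
for n in("scene","top","wrist"):
    im=camera(n);cv2.imwrite(f"pics/{n}0.png",im[...,::-1]);print(n,camera_params(n))
E
```

```text
pics
0.0 [ 0.1843 -0.6487  0.2215] [-3.1097 -0.4332  0.0005]
scene {'mtx': array([[582.8595,   0.    , 313.2116],
       [  0.    , 582.8595, 233.116 ],
       [  0.    ,   0.    ,   1.    ]]), 'pose': array([[-0.8662,  0.3842, -0.3196,  0.0498],
       [-0.4998, -0.6622,  0.5583,  0.5867],
       [ 0.0028,  0.6433,  0.7656,  1.0507],
       [ 0.    ,  0.    ,  0.    ,  1.    ]])}
top {'mtx': array([[449.5854,   0.    , 320.7124],
       [  0.    , 449.5854, 237.4075],
       [  0.    ,   0.    ,   1.    ]]), 'pose': array([[ 0.0216,  0.9882, -0.1519,  0.3239],
       [-0.9994,  0.0256,  0.0246, -0.1468],
       [ 0.0282,  0.1513,  0.9881,  1.0408],
       [ 0.    ,  0.    ,  0.    ,  1.    ]])}
wrist {'mtx': array([[371.6483,   0.    , 316.9834],
       [  0.    , 371.6483, 231.2296],
       [  0.    ,   0.    ,   1.    ]]), 'tool_from_camera': array([[ 0.0006,  0.9561,  0.2929,  0.0803],
       [ 1.    , -0.0007,  0.0002, -0.0006],
       [ 0.0004,  0.2929, -0.9561, -0.1623],
       [ 0.    ,  0.    ,  0.    ,  1.    ]])}
```

View pics/scene0.png

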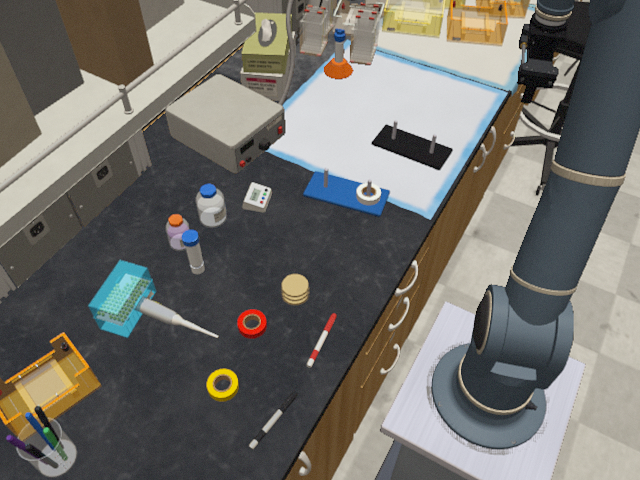

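View pics/top0.png

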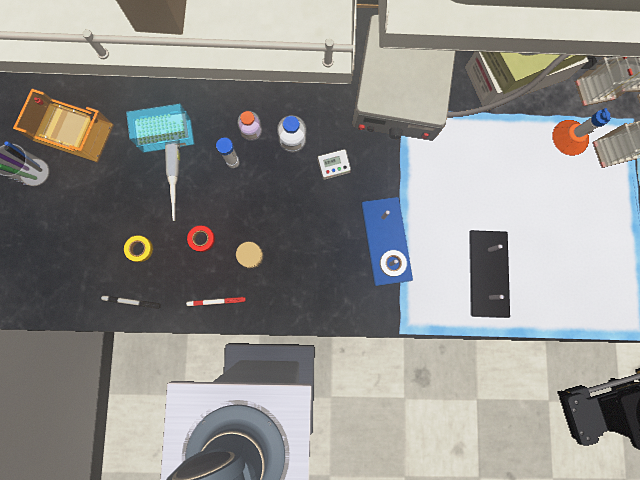

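The yellow roll is at scene (223,385) and top (137,248). Possible mix-ups for it are the red roll at top (200,238), the tan discs (249,254) and the white roll on its post (393,263). The blue stand is at top (387,242), with its empty post near (387,213). The black stand at (490,273) is a decoy. By colour I choose the yellow roll and the blue stand.

```bash
cat > h.py <<'E'
import cv2,numpy as np
from rig import arm,camera,camera_params
from scipy.spatial.transform import Rotation as R
np.set_printoptions(precision=4,suppress=True)
def ray(n,uv,T=None):
    p=camera_params(n);K=p['mtx'];a=(np.array(uv,float)-K[:2,2])/K[0,0]
    if n=='wrist':
        r=np.hypot(*a);a=a/r;d=np.array([a[0]*np.sin(r),-a[1]*np.sin(r),-np.cos(r)]);P=T@p['tool_from_camera']
    else: d=np.array([a[0],-a[1],-1]);P=p['pose']
    d=P[:3,:3]@d;return P[:3,3],d/np.linalg.norm(d)
def plane(r,z): return r[0]+r[1]*(z-r[0][2])/r[1][2]
def tri(r1,r2):
    A=np.c_[r1[1],-r2[1]];s=np.linalg.lstsq(A,r2[0]-r1[0],rcond=None)[0]
    a=r1[0]+s[0]*r1[1];b=r2[0]+s[1]*r2[1];return (a+b)/2,np.linalg.norm(a-b)
def toolT():
    s=arm.read_state();T=np.eye(4);T[:3,:3]=R.from_rotvec(s['ee_rot']).as_matrix();T[:3,3]=s['tool_pos'];return T
def mask(im,lo,hi):
    h=cv2.cvtColor(im,cv2.COLOR_RGB2HSV);return cv2.inRange(h,lo,hi)
def blobs(m,mn=80):
    c,_=cv2.findContours(m,cv2.RETR_EXTERNAL,cv2.CHAIN_APPROX_NONE)
    return sorted([x for x in c if cv2.contourArea(x)>mn],key=cv2.contourArea,reverse=True)
Y=((24,120,90),(34,255,255));B=((100,150,60),(120,255,255))
E
python3 - <<'E'
from h import *
ims={n:cv2.imread(f'pics/{n}0.png')[...,::-1].copy() for n in('scene','top')}
c={}
for n,im in ims.items():
    for b in blobs(mask(im,*Y)):
        e=cv2.fitEllipse(b);print(n,'Y',cv2.contourArea(b),np.array(e[0]),e[1],plane(ray(n,e[0]),.012))
    for b in blobs(mask(im,*B),300)[:3]:
        r=cv2.minAreaRect(b);q=cv2.approxPolyDP(cv2.convexHull(b),5,True)[:,0]
        print(n,'B',cv2.contourArea(b),r[0]);
        for p in q: print('   ',p,plane(ray(n,p),.014))
a=ims['top'][185:300,350:425];b=ims['scene'][150:230,290:405]
t=ims['top'][215:285,100:220]
o=np.zeros((600,800,3),np.uint8)
for im,x,y,k in((a,0,0,5),(b,380,0,3.6),(t,380,300,3.5)):
    z=cv2.resize(im,None,fx=k,fy=k,interpolation=2);o[y:y+z.shape[0],x:x+z.shape[1]]=z[:600-y,:800-x]
cv2.imwrite('pics/crop.png',o[...,::-1])
E
```

```text
scene Y 728.0 [222.1718 383.9442] (29.788705825805664, 31.334808349609375) [0.4457 0.2426 0.012 ]
scene Y 321.5 [412.0911  20.3998] (23.78403663635254, 56.9014892578125) [ 0.6626 -1.1462  0.012 ]
scene B 1510.0 (345.53485107421875, 193.0093536376953)
    [303 193] [ 0.5689 -0.2686  0.014 ]
    [315 172] [ 0.5803 -0.3477  0.014 ]
    [388 191] [ 0.3905 -0.3801  0.014 ]
    [379 215] [ 0.375 -0.297  0.014]
top Y 475.0 [136.6195 248.0137] (23.845867156982422, 25.45893096923828) [0.4467 0.2469 0.012 ]
top B 2290.0 (386.7972717285156, 240.28379821777344)
    [397 198] [ 0.5803 -0.35    0.014 ]
    [411 279] [ 0.3907 -0.3815  0.014 ]
    [376 284] [ 0.3775 -0.301   0.014 ]
    [363 202] [ 0.5684 -0.2698  0.014 ]
```

View pics/crop.png

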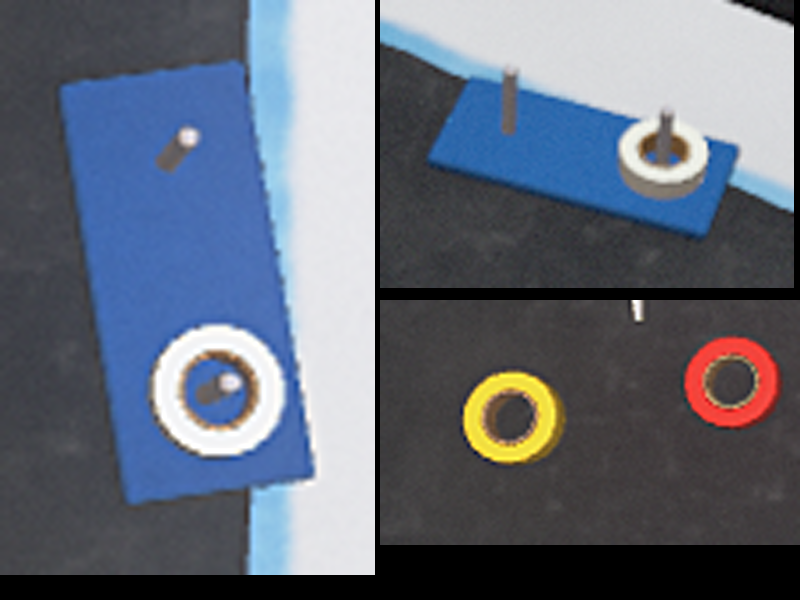

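The crop shows the blue stand with its empty post: tip at top (387.8,212.6), foot at (383.4,218). In the scene view the tip is at (326.1,169.2) and the foot at (325.8,186.5). The white roll is on the other post, and the yellow and red rolls are clearly told apart.

Run:
```python
from h import *
for nm,a,b in(('tip',(387.8,212.6),(326.1,169.2)),('foot',(383.4,217.5),(325.8,186.5)),('yellow',(136.6,248.0),(222.2,383.9))):
    print(nm,*tri(ray('top',a),ray('scene',b)))
print('foot@.014',plane(ray('top',(383.4,217.5)),.014),plane(ray('scene',(325.8,186.5)),.014))
q=np.array([[.5803,-.349],[.3906,-.381],[.3762,-.299],[.5687,-.269]])
c=q.mean(0);ax=(q[0]+q[3]-q[1]-q[2])/2;print(c,ax,np.linalg.norm(ax));ax/=np.linalg.norm(ax);print('post',c+.055*ax, 'white',c-.055*ax)
T=toolT();print(T)
g=np.array([.4457,.245,.15]);print('tool shift mm',T[:3,:3].T@(g-T[:3,3])*1000)
print(np.degrees(np.arctan2(T[1,1],T[0,1])))
```

```text
tip [ 0.5325 -0.3181  0.0712] 0.000307181507080368
foot [ 0.5328 -0.3184  0.0115] 0.0007750523500320406
yellow [0.445  0.2445 0.0171] 0.002423399651452898
foot@.014 [ 0.5326 -0.3179  0.014 ] [ 0.5313 -0.3164  0.014 ]
[ 0.479  -0.3245] [0.1911 0.031 ] 0.19359806300683896
post [ 0.5332 -0.3157] white [ 0.4247 -0.3333]
[[ 0.9619  0.2733 -0.0005  0.1844]
 [ 0.2733 -0.9619  0.0015 -0.6489]
 [-0.0001 -0.0016 -1.      0.2217]
 [ 0.      0.      0.      1.    ]]
tool shift mm [ 495.7027 -788.2841   72.9036]
-74.13816309841835
```

Post axis is at about (0.5325,-0.317), with the triangulated tip at z 0.071 and foot at 0.0115 (expected 0.074 and 0.014). The yellow roll is at (0.445,0.2445), with its top at about 0.017. All of it is consistent and within reach. I'll swing round at constant height, keeping the tool orientation, since its closing line is already across the stand.

```bash
python3 -m creep '[[[0,0,0],[56,-25,0],1],[[0,0,0],[112,-51,0],1],[[0,0,0],[168,-76,0],1],[[0,0,0],[225,-102,0],1],[[0,0,0],[281,-127,0],1]]'
```

```text
t: 0.78
tool_pos: [0.4213, -0.4488, 0.2224]
ee_rot: [-3.111, -0.433, 0.0]
ft_force: [0.7, -0.1, -0.3]
grip_width: 0.087
gripper_force: 0.0
```

```bash
python3 -m creep '[[[0,0,0],[32,-53,0],1],[[0,0,0],[63,-106,0],1],[[0,0,0],[95,-160,0],1],[[0,0,0],[126,-213,0],1],[[0,0,0],[158,-266,0],1]]'
```

```text
t: 1.4
tool_pos: [0.4994, -0.1494, 0.2226]
ee_rot: [3.111, 0.433, 0.0]
ft_force: [0.6, -0.4, -0.5]
grip_width: 0.0871
gripper_force: 0.0
```

```bash
python3 -m creep '[[[0,0,0],[10,-57,4],1],[[0,0,0],[20,-114,8],1],[[0,0,0],[30,-171,12],1],[[0,0,0],[40,-228,16],1],[[0,0,0],[51,-286,20],1]]'
python3 - <<'E'
from h import *
T=toolT();im=camera('wrist');cv2.imwrite('pics/w1.png',im[...,::-1])
for b in blobs(mask(im,*Y)): 
    e=cv2.fitEllipse(b);print(cv2.contourArea(b),e,plane(ray('wrist',e[0],T),.019))
print(T,arm.read_state()['qpos'])
d=np.array([.445,.2445,.15])-T[:3,3];print(T[:3,:3].T@d*1000)
E
```

```text
t: 2.02
tool_pos: [0.4698, 0.1392, 0.2025]
ee_rot: [3.111, 0.432, 0.001]
ft_force: [0.2, 0.3, -0.3]
grip_width: 0.087
gripper_force: 0.0
2807.0 ((210.59002685546875, 200.75704956054688), (59.32228088378906, 60.29514694213867), 17.016185760498047) [0.4466 0.2413 0.019 ]
[[ 0.9621  0.2727  0.0004  0.4698]
 [ 0.2727 -0.9621 -0.0004  0.1392]
 [ 0.0003  0.0005 -1.      0.2025]
 [ 0.      0.      0.      1.    ]] [ 0.0397  0.2267 -0.4966  1.9619  0.1223  0.9802 -1.7966]
[   4.7961 -108.1159   52.408 ]
```

View pics/w1.png

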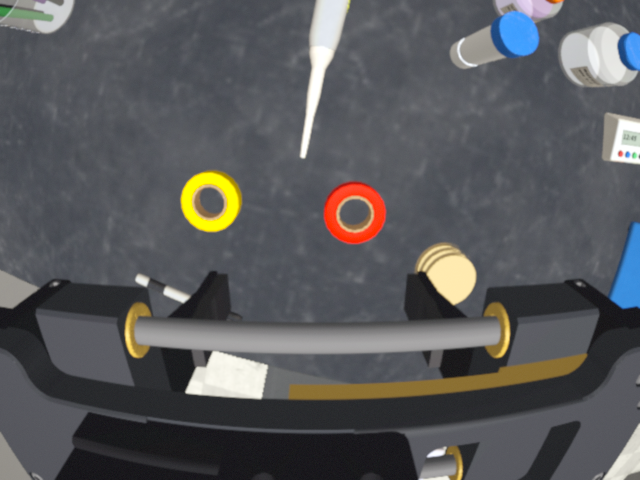

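The wrist picture shows yellow at (211,201) and red at (355,212), with nothing close by. This puts yellow at (0.447,0.241), which agrees with the other views. I'll move over it and look again from there.

```bash
python3 -m creep '[[[0,0,0],[2,-50,30],1],[[0,0,0],[5,-105,60],1],[[0,0,0],[5,-105,102],1],[[0,0,0],[5,-105,102],1]]'
python3 - <<'E'
from h import *
T=toolT();im=camera('wrist');cv2.imwrite('pics/w2.png',im[...,::-1])
K=camera_params('wrist')['mtx']
for b in blobs(mask(im,*Y)): 
    e=cv2.fitEllipse(b);print(cv2.contourArea(b),e,b[:,0].min(0),b[:,0].max(0),plane(ray('wrist',e[0],T),.019))
print(T)
E
```

```text
t: 2.58
tool_pos: [0.444, 0.2388, 0.0979]
ee_rot: [3.109, 0.435, -0.011]
ft_force: [-0.5, -0.5, 0.3]
grip_width: 0.0869
gripper_force: 0.0
5839.5 ((312.1143798828125, 233.45741271972656), (86.20849609375, 86.31443786621094), 141.28744506835938) [269 190] [355 276] [0.447  0.2436 0.019 ]
[[ 0.9615  0.2747 -0.0066  0.444 ]
 [ 0.2747 -0.9615 -0.0037  0.2388]
 [-0.0073  0.0017 -1.      0.0979]
 [ 0.      0.      0.      1.    ]]
```

View pics/w2.png

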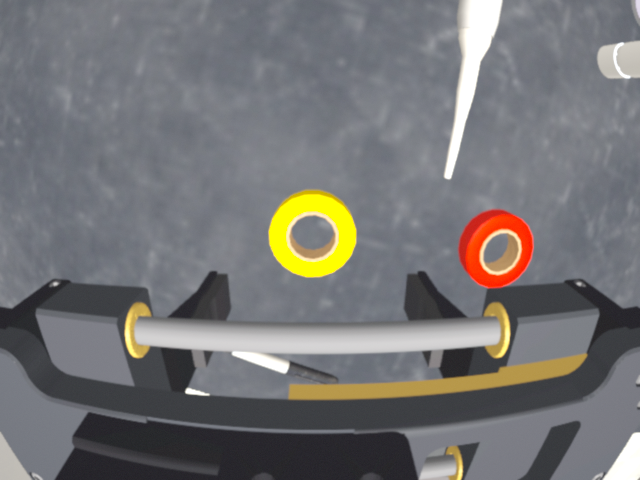

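Yellow is at (312,233) and centred between the fingers. Red is at (496,249), clear of the right finger. I'll let the arm settle, then triangulate the height from the two wrist views.

```bash
python3 -m creep '[[[0,0,0],[0,0,0],1],[[0,0,0],[0,0,0],1]]'
python3 - <<'E'
from h import *
def mk(R_,p):
    T=np.eye(4);T[:3,:3]=R_;T[:3,3]=p;return T
T1=mk([[.9621,.2727,.0004],[.2727,-.9621,-.0004],[.0003,.0005,-1]],[.4698,.1392,.2025])
T=toolT();im=camera('wrist')
b=blobs(mask(im,*Y))[0];e=cv2.fitEllipse(b);print(e)
p,g=tri(ray('wrist',(210.6,200.8),T1),ray('wrist',e[0],T));print(p,g)
p=plane(ray('wrist',e[0],T),.019);print(p,T)
print(T[:3,:3].T@(np.r_[p[:2],.004]-T[:3,3])*1000, arm.read_state()['qpos'])
E
```

```text
t: 2.88
tool_pos: [0.4477, 0.2399, 0.1021]
ee_rot: [-3.111, -0.431, -0.005]
ft_force: [-0.3, -0.7, 0.2]
grip_width: 0.0868
gripper_force: 0.0
((312.5586242675781, 238.21200561523438), (84.37610626220703, 84.61461639404297), 98.33970642089844)
[0.4445 0.243  0.0115] 0.00026816667418006515
[0.447  0.2436 0.019 ] [[ 0.9624  0.2717  0.0029  0.4477]
 [ 0.2717 -0.9624  0.001   0.2399]
 [ 0.0031 -0.0001 -1.      0.1021]
 [ 0.      0.      0.      1.    ]]
[-0.0437 -3.6918 98.0973] [-0.1726  0.392  -0.4962  2.0255  0.2624  0.7821 -2.1196]
```

```bash
python3 -m creep '[[[0,0,0],[0,-3,35],1],[[0,0,0],[0,-3,65],1],[[0,0,0],[0,-3,85],1],[[0,0,0],[0,-3,92],1],[[0,0,0],[0,-3,92],1]]' 20
python3 -c "
from h import *
print(toolT()[:3,3])"
```

```text
t: 3.55
tool_pos: [0.446, 0.243, 0.0089]
ee_rot: [-3.112, -0.433, -0.001]
ft_force: [0.7, -0.2, 1.3]
grip_width: 0.0872
gripper_force: 0.0
[0.446  0.243  0.0089]
```

Position is on target, so go 4 mm lower and close.

```bash
python3 -m creep '[[[0,0,0],[0,0,4],1],[[0,0,0],[0,0,4],0.5],[[0,0,0],[0,0,4],0.5],[[0,0,0],[0,0,4],0.5],[[0,0,0],[0,0,4],0.5]]' 20
python3 -m creep '[[[0,0,0],[0,0,0],0.5],[[0,0,0],[0,0,0],0.5]]' 20
```

```text
t: 4.18
tool_pos: [0.4457, 0.243, 0.0047]
ee_rot: [3.111, 0.433, 0.0]
ft_force: [0.1, -0.1, 1.4]
grip_width: 0.0592
gripper_force: 20.0
t: 4.42
tool_pos: [0.4457, 0.243, 0.0047]
ee_rot: [3.111, 0.433, 0.0]
ft_force: [-0.6, -0.3, 3.8]
grip_width: 0.0593
gripper_force: 20.0
```

Gripped (59.3 mm, 20 N). Lift and go back the same way.

```bash
python3 -m creep '[[[0,0,0],[0,0,-40],0.5],[[0,0,0],[0,0,-90],0.5],[[0,0,0],[0,0,-140],0.5],[[0,0,0],[0,0,-170],0.5],[[0,0,0],[0,0,-170],0.5]]' 25
python3 - <<'E'
from h import *
im=camera('wrist');cv2.imwrite('pics/w3.png',im[...,::-1]);b=blobs(mask(im,*Y))[0];print(cv2.fitEllipse(b))
E
```

```text
t: 5.05
tool_pos: [0.4468, 0.2438, 0.1767]
ee_rot: [-3.11, -0.433, -0.008]
ft_force: [-0.4, -0.6, -0.3]
grip_width: 0.0596
gripper_force: 25.0
((317.0612487792969, 289.1184387207031), (105.07762145996094, 122.06266021728516), 90.24661254882812)
```

View pics/w3.png

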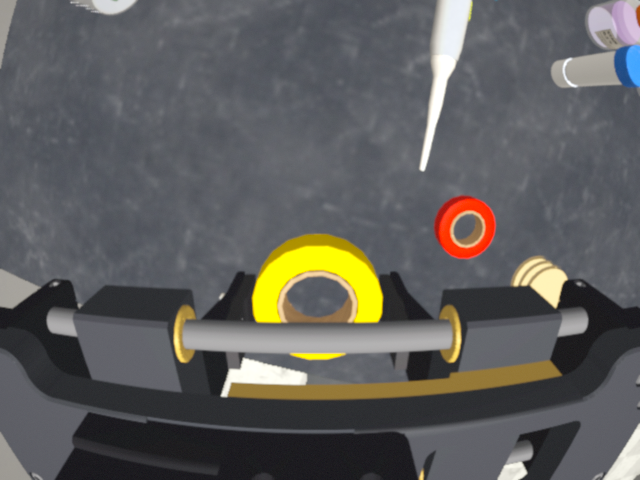

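The yellow roll is level in the fingers, with its hole centre near (317,299). Red is untouched at (465,227).

```bash
python3 -m creep '[[[0,0,0],[-3,35,0],0.5],[[0,0,0],[-9,85,0],0.5],[[0,0,0],[-14,135,0],0.5],[[0,0,0],[-19,185,0],0.5],[[0,0,0],[-20,195,0],0.5]]' 25
python3 -m creep '[[[0,0,0],[-8,50,0],0.5],[[0,0,0],[-16,100,0],0.5],[[0,0,0],[-24,150,0],0.5],[[0,0,0],[-32,200,0],0.5],[[0,0,0],[-39,249,0],0.5]]' 25
```

```text
t: 5.72
tool_pos: [0.4787, 0.0457, 0.1724]
ee_rot: [3.112, 0.423, -0.007]
ft_force: [-0.1, 0.5, -0.7]
grip_width: 0.0593
gripper_force: 25.0
t: 6.35
tool_pos: [0.5097, -0.2005, 0.1729]
ee_rot: [-3.11, -0.435, 0.003]
ft_force: [0.8, 0.2, 0.4]
grip_width: 0.0596
gripper_force: 25.0
```

```bash
python3 -m creep '[[[0,0,0],[-25,40,0],0.5],[[0,0,0],[-47,80,0],0.5],[[0,0,0],[-70,118,0],0.5],[[0,0,0],[-70,118,0],0.5],[[0,0,0],[-70,118,0],0.5]]' 25
python3 - <<'E'
from h import *
T=toolT();im=camera('wrist');cv2.imwrite('pics/w4.png',im[...,::-1]);np.save('T4.npy',T);print(T)
p=camera_params('wrist')['tool_from_camera']
r=ray('wrist',(317.3,299),np.eye(4));print('roll in tool',plane(r,-.0143))
E
```

```text
t: 6.98
tool_pos: [0.4752, -0.3311, 0.1732]
ee_rot: [-3.109, -0.436, 0.002]
ft_force: [1.1, -0.4, -1.1]
grip_width: 0.0595
gripper_force: 25.0
[[ 0.9615  0.2748 -0.0016  0.4752]
 [ 0.2748 -0.9615  0.0023 -0.3311]
 [-0.0009 -0.0027 -1.      0.1732]
 [ 0.      0.      0.      1.    ]]
roll in tool [ 0.0033 -0.0004 -0.0143]
```

View pics/w4.png

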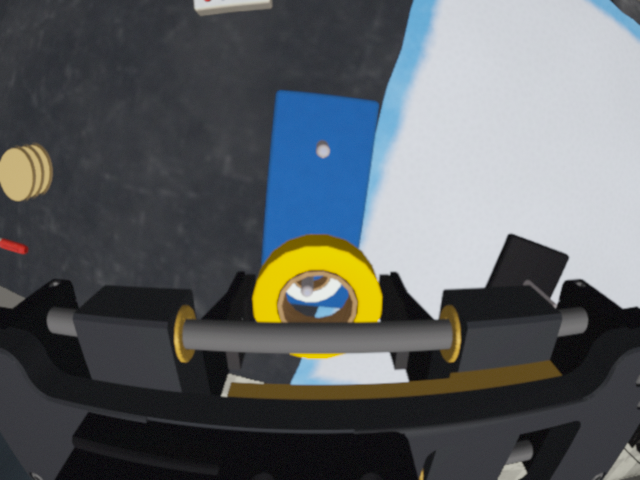

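The wrist view shows the empty post with its tip at (323,151) and foot just above at about (323,144). The white roll and its post show through the held roll's core, below it. Next, work out the shift.

Run:
```python
from h import *
T=np.load('T4.npy');im=cv2.imread('pics/w4.png')[...,::-1].copy()
c=im[125:170,300:350].astype(int);m=((abs(c[...,0]-c[...,2])<35)&(c[...,0]>150)).astype(np.uint8)
M=cv2.moments(m);u=(300+M['m10']/M['m00'],125+M['m01']/M['m00']);print(u,M['m00'])
p=plane(ray('wrist',u,T),.0725);print('post',p,'tri top',tri(ray('wrist',u,T),ray('top',(387.8,212.6))),tri(ray('wrist',u,T),ray('scene',(326.1,169.2))))
for q in(p[:2],np.array([.5325,-.3175])):print(T[:3,:3].T@(np.r_[q,.11]-T[:3,3])*1000)
```

```text
(322.88429752066116, 150.7603305785124) 121.0
post [ 0.5328 -0.318   0.0725] tri top (array([ 0.5325, -0.3182,  0.0704]), np.float64(0.00027211693513446805)) (array([ 0.5326, -0.318 ,  0.0712]), np.float64(6.575368774256923e-05))
[58.9673  3.3936 63.0991]
[58.8451  2.8756 63.1006]
```

All views agree on the post at (0.5327,-0.318).

```bash
python3 -m creep '[[[0,0,0],[30,2,10],0.5],[[0,0,0],[57,3,30],0.5],[[0,0,0],[57,3,60],0.5],[[0,0,0],[57,3,60],0.5],[[0,0,0],[57,3,60],0.5]]' 25
python3 - <<'E'
from h import *
im=camera('scene')[90:230,230:420];im=cv2.resize(im,None,fx=4,fy=4);cv2.imwrite('pics/s5.png',im[...,::-1]);print(toolT())
E
```

```text
t: 7.65
tool_pos: [0.5314, -0.3195, 0.1154]
ee_rot: [3.111, 0.435, 0.001]
ft_force: [-0.6, -0.9, -1.6]
grip_width: 0.0591
gripper_force: 25.0
[[ 0.9618  0.2738  0.0018  0.5315]
 [ 0.2738 -0.9618 -0.0009 -0.32  ]
 [ 0.0015  0.0014 -1.      0.1159]
 [ 0.      0.      0.      1.    ]]
```

View pics/s5.png

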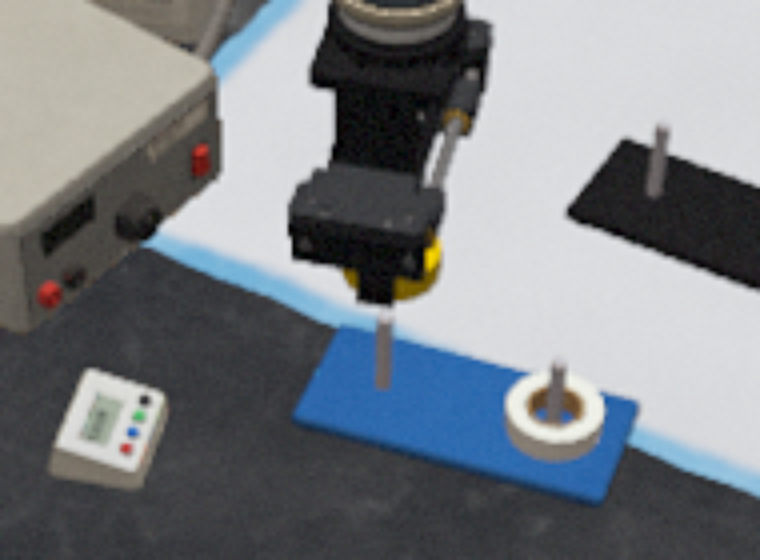

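The roll hangs above the post tip (scene crop 385,315) and nothing is touching. Lower it in two stages, checking the force.

```bash
python3 -m creep '[[[0,0,0],[0,-1,20],0.5],[[0,0,0],[0,-1,40],0.5],[[0,0,0],[0,-1,60],0.5],[[0,0,0],[0,-1,60],0.5]]' 25
```

```text
t: 8.2
tool_pos: [0.5291, -0.3186, 0.0526]
ee_rot: [-3.109, -0.433, 0.005]
ft_force: [0.2, -0.3, -0.4]
grip_width: 0.059
gripper_force: 25.0
```

```bash
python3 -m creep '[[[0,0,0],[1,0,15],0.5],[[0,0,0],[1,0,28],0.5],[[0,0,0],[1,0,32],0.5],[[0,0,0],[1,0,33],0.5],[[0,0,0],[1,0,33],0.5]]' 25
```

```text
t: 8.82
tool_pos: [0.5317, -0.3191, 0.0219]
ee_rot: [3.111, 0.433, 0.001]
ft_force: [-0.4, 0.2, -0.4]
grip_width: 0.0593
gripper_force: 25.0
```

```bash
python3 -m creep '[[[0,0,0],[0,0,2],0.5],[[0,0,0],[0,0,2],0.5],[[0,0,0],[0,0,2],0.9],[[0,0,0],[0,0,2],0.9],[[0,0,0],[0,0,2],0.9]]' 10
python3 -m creep '[[[0,0,0],[0,0,-15],0.9],[[0,0,0],[0,0,-50],0.9],[[0,0,0],[0,0,-100],0.9],[[0,0,0],[0,0,-150],0.9],[[0,0,0],[-30,0,-180],0.9]]'
python3 -m creep '[[[0,0,0],[-50,0,0],0.9],[[0,0,0],[-100,0,0],0.9],[[0,0,0],[-100,0,0],0.9]]'
python3 - <<'E'
from h import *
a=cv2.resize(camera('scene')[150:230,290:405],None,fx=4,fy=4);b=cv2.resize(camera('top')[185:300,350:430],None,fx=4,fy=4)
o=np.zeros((470,790,3),np.uint8);o[:320,:460]=a;o[:460,465:785]=b;cv2.imwrite('pics/end.png',o[...,::-1])
E
```

```text
t: 9.45
tool_pos: [0.5315, -0.319, 0.0197]
ee_rot: [3.111, 0.433, 0.0]
ft_force: [-0.6, 0.7, 0.4]
grip_width: 0.0767
gripper_force: 0.0
t: 10.07
tool_pos: [0.5054, -0.3262, 0.2039]
ee_rot: [3.108, 0.439, 0.009]
ft_force: [0.0, -0.4, -0.0]
grip_width: 0.0784
gripper_force: 0.0
t: 10.45
tool_pos: [0.4023, -0.3565, 0.2007]
ee_rot: [3.111, 0.423, -0.003]
ft_force: [0.4, -0.3, 0.4]
grip_width: 0.0786
gripper_force: 0.0
```

View pics/end.png

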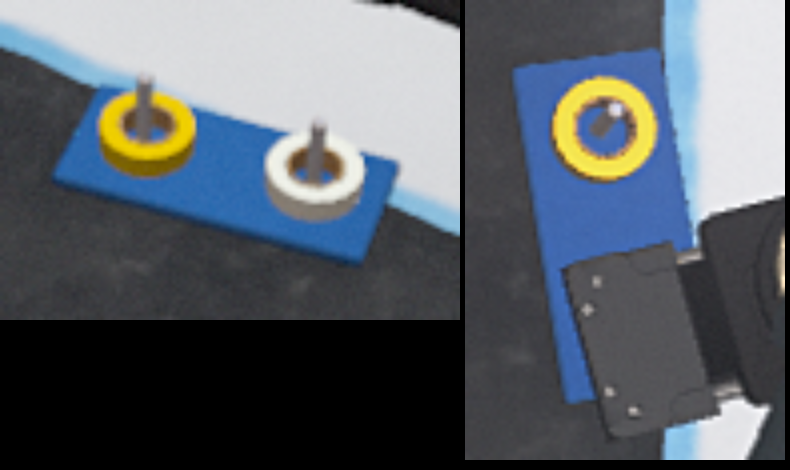

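The yellow roll (crop 147,130) lies flat on the base with the post through its core. The white roll is still on its post and the gripper is clear. I'm handing the job in.

```bash
python3 -m creep '[[[0,0,0],[0,0,0],0.9],[[0,0,0],[0,0,0],0.9],[[0,0,0],[0,0,0],0.9]]'; python3 -c "
from rig import arm;print(arm.job_done())"
```

```text
t: 10.92
tool_pos: [0.407, -0.354, 0.1994]
ee_rot: [-3.111, -0.435, -0.0]
ft_force: [-0.6, -0.2, 0.5]
grip_width: 0.0784
gripper_force: 0.0
the job is handed in; nothing more can be done
None
```

The yellow roll lies flat on the blue stand's base with the empty post through its core; the red and white rolls were not touched, and the job was handed in at 10.9 s.

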